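Slide a kiln spacer along the rail into the marked corner pocket

TASK

On the jig, push the loose white square spacer up against the aluminium rail, then slide it along, keeping it against the rail, into the corner pocket beside the green marker until it is fully home against the end stop. Use fingertips only: do not lift or tip the spacer, and leave everything else where it stands.

Things in the scene. Friction and masses are not known exactly. Their poses are not given: they have to be found in the camera images.
- jig: Fixed plywood board, 220 (x) x 400 (y) x 12 mm thick, on the table. Origin: centre of its underside; x points away from the robot towards the rail, y along the rail, z up. The aluminium rail, 22 mm thick, runs along the whole far edge, inner face at x = +85 mm. A corner pocket is at either end of the rail. Rail, stops and lips rise 18 mm above the board's top (to z = 30 mm). Yaw varies up to 0.3 rad.
- pocket_left (a point): Centre of the left (+y) corner pocket, on the board's top: jig x = 52.5, y = +139 mm. The pocket is 65 mm wide and 62 mm long, open towards the board's middle: rail on the far side, dark wooden end stop with inner face at jig y = +170 mm, and a dark lip, 12 mm thick, inner face at x = 20 mm, from |y| = 108 mm; before the mouth the lip flares away from the rail, to |y| = 84 mm. A spacer home here has its centre at x = 54, y = +139.
- pocket_right (a point): Centre of the right (-y) corner pocket, on the board's top: jig x = 52.5, y = -139 mm. The pocket is 65 mm wide and 62 mm long, open towards the board's middle: rail on the far side, dark wooden end stop with inner face at jig y = -170 mm, and a dark lip, 12 mm thick, inner face at x = 20 mm, from |y| = 108 mm; before the mouth the lip flares away from the rail, to |y| = 84 mm. A spacer home here has its centre at x = 54, y = -139.
- spacer: Loose white kiln spacer, a hollow square ring, 62 x 62 mm outside and 24 mm high, walls 7 mm thick, square through-hole 48 x 48 mm, about 90 g; shut fingertips fit into the hole. Origin: centre of its underside in mid-hole; x and y square to its sides, z up. It starts flat on the board (underside at jig z = 12 mm) near the middle, 20 to 50 mm short of the rail, turned up to 0.4 rad.
- green_marker: Fixed green round marker, 22 mm wide and 27 mm high, standing on top of one of the two end stops (at jig x = 50 mm, y = +185 or -185 mm, z = 30 mm). It tells which pocket to use. Origin: centre of its underside.
- black_marker: Fixed black marker of the same shape on the other end stop: the pocket not to use.
- test_tile: Bystander, loose, to be left alone: blue glazed square tile, 44 x 44 x 8 mm, lying on the left near part of the jig board. Origin: centre of its underside.
- kiln_prop: Bystander, loose, to be left alone: upright terracotta cylinder, 34 mm wide and 32 mm high, on the right near part of the jig board. Origin: centre of its underside.
- bowl: Bystander, loose, to be left alone: clay bowl, 130 mm wide and 60 mm high, on the table to the left. Origin: centre of its underside.
- flowerpot: Bystander, loose, to be left alone: terracotta pot, 100 mm wide and 90 mm high, on the table to the right. Origin: centre of its underside.
- glaze_jar: Bystander, loose, to be left alone: closed amber jar, 64 mm wide and 85 mm high, on the table at the far left. Origin: centre of its underside.
- glaze_brush_grip (a point): Bystander, loose, to be left alone: flat brush with a wooden handle and grey head, lying on the table to the right. This point: the middle of its handle.
- upturned_bowl: Bystander, loose, to be left alone: clay bowl turned upside down, 124 mm wide and 60 mm high, beyond the jig. Origin: centre of its underside.
Things that resemble listed ones, but are neither listed nor needed, are in the scene too. Of the things that look like the spacer, the largest one is meant.

How it is judged (in metres and radians):
On the way:
1. the spacer lies against the rail (within 4 mm), still outside the pockets (x of spacer in the frame of jig above 0.05 m and y of spacer in the frame of jig between -0.1 and 0.1 m), for 0.1 s.
At the end, for the whole second after the job is handed in: The spacer lies flat and at rest on the board in the corner pocket beside the green marker, within 4 mm of the end stop and within 4.5 mm of the rail (((y of green_marker in the frame of jig above 0 m and y of spacer in the frame of jig above 0.135 m) or (y of green_marker in the frame of jig below 0 m and y of spacer in the frame of jig below -0.135 m)) and x of spacer in the frame of jig above 0.0495 m and z of spacer in the frame of jig below 0.015 m and angle between spacer's own z axis and vertical below 0.05 rad and linear speed of spacer below 0.01 m/s); the robot touches nothing.
It fails at once if the spacer is lifted (more than 10 mm off the board) or tipped (more than 0.25 rad) (z of spacer in the frame of jig above 0.022 m or angle between spacer's own z axis and vertical above 0.25 rad).
It fails at once if the spacer travels along the jig (more than 80 mm from its middle) while over 10 mm away from the rail ((y of spacer in the frame of jig above 0.08 m or y of spacer in the frame of jig below -0.08 m) and x of spacer in the frame of jig below 0.044 m).
It fails at once if another loose thing is moved by more than 20 mm (distance of any of test_tile, kiln_prop, bowl, flowerpot, glaze_jar, glaze_brush_grip, upturned_bowl from where it was at the start of the episode above 0.02 m).
It also fails if it takes over 58 s, if anything falls off the work surface, if the arm or the gripper's body presses on something with over 40 N, if the wrist force passes 120 N, or if a joint passes its speed limit or range.

ROBOT

A 6-joint arm with a two-finger parallel gripper is mounted at the origin on the work surface. World frame = base frame: x ahead of the robot, y to its left, z up, the work surface at z = 0. Lengths are in m, angles in degrees, forces in N, time in s.
With the tool pointing down it reaches from about 0.3 to 0.75 m from the base axis. Payload 8.5 kg.
Tool frame: the origin (TCP) lies midway between the tips of the shut fingers; the grasp point (between the pads) lies 19 mm behind it; y points along the fingers, x is the direction in which the jaws open and shut, and the axes are right-handed (so a half turn about y gives the same grasp; the last joint's range is limited). The gripper opens to 85 mm and grips with 20 to 120 N. Pads are 22 mm wide; open, the fingers measure 114 mm over their backs; the gripper's body (76 mm by 85 mm) begins 54 mm behind the grasp point. The pads swing forward as they close: fully open they stand 13 mm farther back than shut.
Start: joints at [-85.789, 21.807, 74.336, -0, 83.858, -12.336], TCP at [0.157, -0.527, 0.231] pointing down, gripper open.
Joint ranges: [-178.18, 178.18], [-50.72, 133.34], [12.68, 142.11], [-81.47, 261.47], [9.98, 163.14], [-165.26, 165.26]. Speed limits (degrees/s): [136.94, 136.94, 180, 180, 180, 180].

INTERFACE

Orientations are given as a 3x3 rotation matrix whose columns are the frame's x, y, z axes.
In Python, from rig import env gives the robot as it stands.
- The arm moves only by the tool carry_out, never from a script. Its argument "plan" is a list of rows, each a list of 3 entries, a list of its own where there are three numbers: the shift along the tool's x, y, z in m, then the turn, a rotation vector about the tool's x, y, z in degrees, then the finger opening in m, from 0 to 0.0854. In form: [[[dx, dy, dz], [ax, ay, az], jaw], ...]. A call has 1 to 8 rows; each row shifts and turns the commanded pose from where the row before left it, along the tool's axes as they then stand; what a row does not reach is not made up. A row lasts 1/8 s, in which the tool goes at most 62.5 mm and 10.7 degrees, less where a joint would pass 70% of its speed; a pose out of reach is approached as far as the arm can. A call is refused whole if a number of a shift passes 0.0625 or a number of a turn 10.7, either way. A call with a gripper value outside its range is refused whole. The fingers move at their own pace and stop on an object; "force" is the grip in N (left out, the last holds). Time passes only in rows, so rows that do not move let the fingers close. It gives the time, the measured TCP pose, the force and the opening at its end, in the units of the state.
- env.observe(): the state, without advancing time (a new reading comes with each control period).
- env.get_image(name): name is "scene" or "top" or "wrist"; returns a dict with "image" (480x640x3 uint8, red, green, blue), "vfov" (degrees; the focal length in pixels is half the picture's height over the tangent of half this angle, whatever the lens; pixels are square), "cx", "cy" (the principal point, pixels), "rvec" (rotation vector, rad) and "tvec" (3), from world to camera coordinates, as OpenCV has them; the wrist camera has in their place "tool_from_camera" (4x4, takes a point from camera to tool coordinates, whose origin is the TCP and whose axes are the tool frame's). Camera axes: x right, y down, z forward; pixel columns grow to the right and rows downward; lengths in m; the calibration is good to about 2 mm. A picture is of the moment at which its call begins: read the wrist's pose just before it. There is no depth.
- env.close_job(): hands the job in, once; it reports no verdict.
Trained networks look in a picture, given as the dict that the camera call returned (one of the last four; its "shot" number tells which), for a name from the list of things; names that differ only in an ending like _2 or _b are one class to them, and where a whole thing is asked for, a point or a joint stands for the part that bears it (a point fixed in the world has none). Each returns a list of dicts, best first, with "conf" (0 to 1); they miss things now and then, are a little off and sometimes report something else, mostly with a low value. They report only what shows in the picture. A call takes as long as a camera call. They do not tell look-alikes from the thing itself.
- env.outline_of(target, picture): "mask" (480x640 bool, what is visible of it) and "pixel" ([row, column] in pixels, amid what is visible of it).
The state is a dict: "time_s": time; "q": joint angles; "qvel": joint speeds; "joint_efforts": joint torques, N m; "position": TCP position; "tool_rot": TCP orientation; "ft_force": force on the tool from outside, world axes, zero at the start; "wrist_torque": the same for the moment, N m; "grip_width": finger opening in m.
Only numpy, scipy, OpenCV 4.12 (cv2) and the standard library are available. Lean on these libraries where they do the work, as an engineer would, in place of code of your own. Each camera call takes 0.05 s, during which the arm holds its last target.

## Working session

There is one attempt and no reset: what is moved stays moved. The work goes in short steps, Python scripts to look and compute and a tool call to move; the robot and the scene stay as the last step left them, time stands still between calls to the robot, and variables do not carry over. Pictures are saved under pics/ and viewed, and the job is handed in when it is done.

Besides the shell and the picture viewer there is one more tool, called after "Call:" as a command line: name --argument value ..., lists and objects as JSON in quotes. carry_out: Moves the arm, as the interface text tells. Its arguments: {"type":"object","properties":{"plan":{"type":"array","items":{"type":"array"}},"force":{"type":"number"}},"required":["plan"]}

```bash
ls; mkdir -p pics; python3 - <<'E'
from rig import env
import cv2
s=env.observe(); print(s)
for n in("scene","top"):
    p=env.get_image(n); cv2.imwrite(f"pics/{n}0.png",p["image"][:,:,::-1]); print({k:v for k,v in p.items() if k!="image"})
E
```

```text
pics
{'time_s': 0.0, 'q': array([-8.57877791e+01,  2.18389188e+01,  7.43884088e+01,  9.73064418e-04,
        8.38571853e+01, -1.23362107e+01]), 'qvel': array([-0.01724755,  0.01565158, -0.02015273,  0.06104574, -0.04466199,
        0.0156437 ]), 'joint_efforts': array([ 3.13863202e-04, -4.48463237e+01, -2.31268358e+01, -1.68997803e-04,
        4.84720527e-03, -1.53323788e-05]), 'position': array([ 0.15662846, -0.52689655,  0.23070968]), 'tool_rot': array([[ 2.84823905e-01, -9.15020001e-05,  9.58579853e-01],
       [-9.58578780e-01,  1.47228252e-03,  2.84823726e-01],
       [-1.43736231e-03, -9.99998912e-01,  3.31629382e-04]]), 'ft_force': array([ 0.86095842,  0.3698097 , -0.77303066]), 'wrist_torque': array([ 0.00179133, -0.01006897, -0.02212077]), 'grip_width': 0.08553976777697651}
{'vfov': 51.30278964346501, 'cx': 315.27502229733705, 'cy': 238.15167906150077, 'rvec': array([ 1.78182411,  1.33776719, -0.76053482]), 'tvec': array([-0.13391402, -0.24468904,  1.65969267]), 'shot': 1}
{'vfov': 56.73489841357244, 'cx': 321.0982827084507, 'cy': 236.00513437644256, 'rvec': array([ 2.07699384, -2.11410941,  0.26047114]), 'tvec': array([-0.02273523,  0.59313523,  0.96803822]), 'shot': 2}
```

View pics/scene0.png

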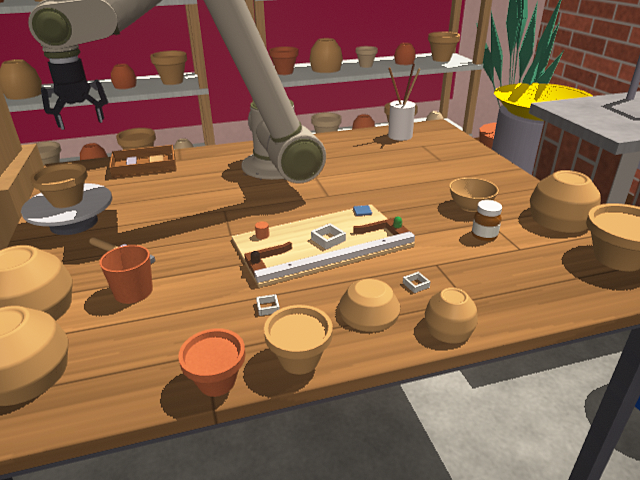

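View pics/top0.png

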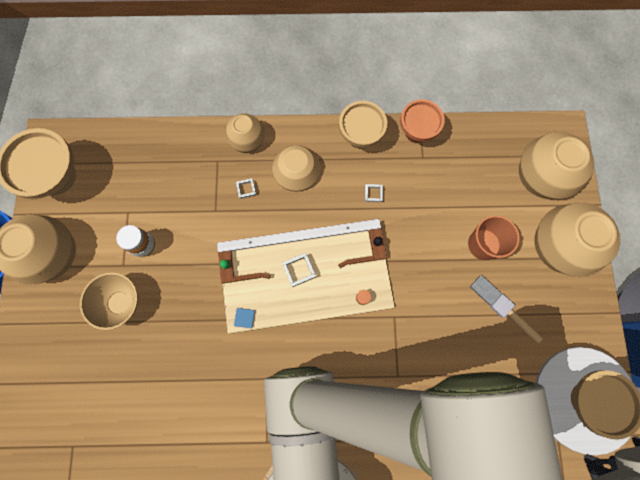

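```bash
cat > h.py <<'E'
import numpy as np, cv2
from rig import env
def cam(p,s=None):
    f=240/np.tan(np.radians(p["vfov"]/2)); K=np.array([[f,0,p["cx"]],[0,f,p["cy"]],[0,0,1]])
    if "rvec" in p:
        R=cv2.Rodrigues(np.array(p["rvec"]))[0]; t=np.array(p["tvec"]).reshape(3)
    else:
        T=np.eye(4);T[:3,:3]=s["tool_rot"];T[:3,3]=s["position"]
        W=T@np.array(p["tool_from_camera"]); Wi=np.linalg.inv(W); R=Wi[:3,:3];t=Wi[:3,3]
    return K,R,t
def back(c,uv,z):
    K,R,t=c; d=R.T@np.linalg.inv(K)@np.array([uv[0],uv[1],1.]); o=-R.T@t
    return o+d*(z-o[2])/d[2]
def proj(c,X):
    K,R,t=c; x=(K@(R@np.atleast_2d(X).T+t[:,None])).T; return x[:,:2]/x[:,2:]
def jigT(x,y,yaw,z=0):
    T=np.eye(4);c,s=np.cos(yaw),np.sin(yaw);T[:2,:2]=[[c,-s],[s,c]];T[:3,3]=[x,y,z];return T
def app(T,X): return np.atleast_2d(X)@T[:3,:3].T+T[:3,3]
E
python3 - <<'E'
from h import *
for v in ("top","scene"):
    p=env.get_image(v); c=cam(p)
    cv2.imwrite(f"pics/{v}_crop.png",cv2.resize(p["image"][200:350,200:420,::-1] if v=="top" else p["image"][180:300,220:430,::-1],None,fx=3.6,fy=3.6,interpolation=cv2.INTER_CUBIC))
    for n,z in (("spacer",.024),("green_marker",.045),("black_marker",.045),("jig",.012),("test_tile",.016),("kiln_prop",.03)):
        for r in env.outline_of(n,p)[:4]:
            m=r["mask"]; px=r["pixel"]
            if m.sum()<5: continue
            q=cv2.minAreaRect(np.argwhere(m)[:,::-1].astype(np.float32))
            print(v,n,round(r["conf"],2),np.round(px),m.sum(),"rect",np.round(q[0],1),np.round(q[1],1),round(q[2],1),back(c,q[0],z).round(3))
E
```

```text
top spacer 0.69 [264. 305.] 347 rect [299.1 270. ] [27.  26.8] 66.4 [0.521 0.021 0.024]
top spacer 0.64 [196. 371.] 241 rect [373.  193.5] [19. 18.] 90.0 [ 0.712 -0.166  0.024]
top spacer 0.47 [194. 248.] 91 rect [246.5 188.7] [17.  15.5] 79.7 [0.73  0.152 0.024]
top green_marker 0.41 [264. 224.] 51 rect [224.5 264.5] [7. 7.] 90.0 [0.534 0.196 0.045]
top black_marker 0.52 [240. 380.] 63 rect [378. 241.] [8. 8.] 90.0 [ 0.585 -0.17   0.045]
top black_marker 0.31 [240. 495.] 1789 rect [493.8 240.3] [43.8 50.2] 45.0 [ 0.582 -0.448  0.045]
top black_marker 0.28 [258. 296.] 296 rect [298.8 269.9] [26.5 26. ] 66.8 [0.518 0.021 0.045]
top jig 0.72 [273. 309.] 13732 rect [304.9 276.5] [ 91.9 167.5] 81.5 [0.507 0.007 0.012]
top test_tile 0.88 [316. 243.] 324 rect [244.  318.3] [17.5 19. ] 7.1 [0.409 0.152 0.016]
top kiln_prop 0.45 [298. 364.] 169 rect [363.3 297.8] [12.7 14.8] 45.0 [ 0.451 -0.13   0.03 ]
scene spacer 0.89 [286. 421.] 282 rect [416.6 282.2] [18. 23.] 66.8 [0.757 0.15  0.024]
scene spacer 0.81 [302. 267.] 295 rect [267.6 304.9] [18.4 20.8] 78.7 [ 0.739 -0.168  0.024]
scene spacer 0.73 [210. 362.] 150 rect [362.5 210.5] [ 9. 17.] 90.0 [0.425 0.15  0.024]
scene spacer 0.69 [234. 326.] 551 rect [327.9 235.8] [22.5 32.8] 66.8 [0.521 0.025 0.024]
scene green_marker 0.58 [226. 396.] 57 rect [397.  222.5] [9. 6.] 90.0 [0.544 0.196 0.045]
scene black_marker 0.45 [305. 371.] 2548 rect [369.  304.5] [53. 60.] 90.0 [0.82  0.017 0.045]
scene jig 0.63 [247. 317.] 7727 rect [323.6 242.1] [ 57.7 178.3] 76.0 [0.528 0.012 0.012]
scene test_tile 0.53 [194. 472.] 1191 rect [474.  194.5] [33. 48.] 90.0 [0.417 0.49  0.016]
scene test_tile 0.44 [213. 362.] 168 rect [362.5 211. ] [10. 17.] 90.0 [0.414 0.155 0.016]
scene test_tile 0.2 [249. 316.] 7398 rect [324.2 241.7] [ 55.8 177.1] 76.0 [0.533 0.012 0.016]
scene kiln_prop 0.7 [232. 259.] 203 rect [261.5 230.5] [17. 13.] 90.0 [ 0.458 -0.128  0.03 ]
```

View pics/top_crop.png

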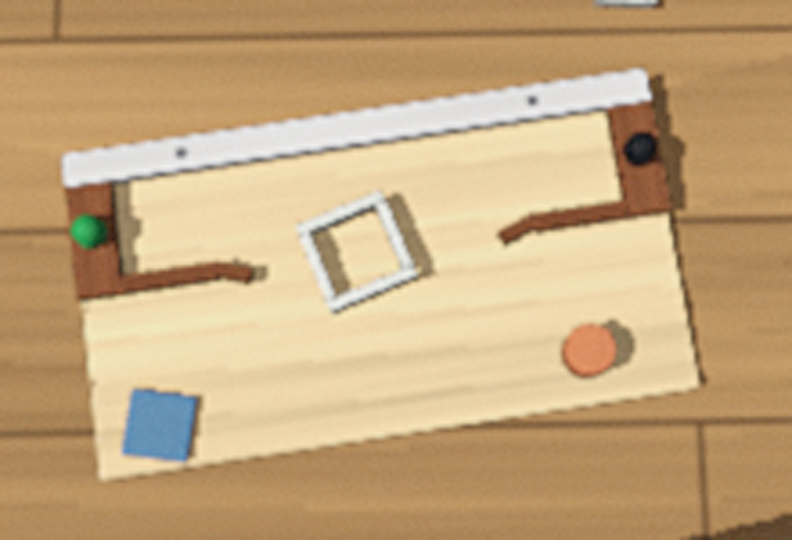

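View pics/scene_crop.png

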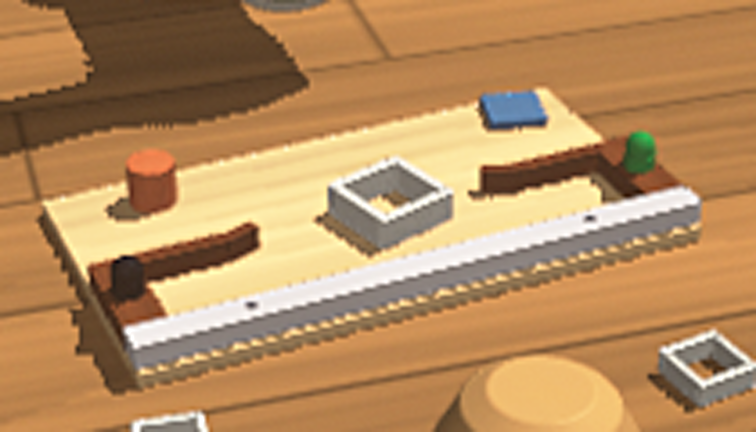

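```bash
cat > fit0.py <<'E'
from h import *
from scipy.optimize import least_squares
p=env.get_image("top"); c=cam(p); ps=env.get_image("scene"); cs=cam(ps)
J=np.array([[-110,200,12],[-110,-200,12],[107,200,30],[107,-200,30],[85,-200,30],[85,200,30]])/1e3
U=np.array([[100,480],[703,383],[62,155],[645,70],[652,100],[66,187]])/3.6+200
Js=np.array([[-110,200,12],[-110,-200,12],[107,-200,30],[107,200,30]])/1e3
Us=np.array([[545,88],[42,205],[133,350],[699,207]])/3.6+[220,180]
f=lambda v:np.r_[(proj(c,app(jigT(*v),J))-U).ravel()]
fs=lambda v:np.r_[(proj(cs,app(jigT(*v),Js))-Us).ravel()]
r=least_squares(f,[.5,0,.15]); print("top",r.x,r.fun.round(1))
r2=least_squares(fs,[.5,0,.15]); print("scene",r2.x,r2.fun.round(1))
r3=least_squares(lambda v:np.r_[f(v),fs(v)],[.5,0,.15]); print("both",r3.x,r3.fun.round(1))
T=jigT(*r3.x); Ti=np.linalg.inv(T)
for cc,uv in((c,(299.1,270)),(cs,(327.9,235.8))): print(app(Ti,back(cc,uv,.036)))
print(app(Ti,back(c,(224.5,264.5),.045)))
E
python3 fit0.py
```

```text
top [0.5110064  0.00595062 0.1358375 ] [ 0.3  0.3 -0.2  0.9  0.  -0.1  0.2 -0.6 -0.1 -0.4 -0.2 -0.2]
scene [0.51672782 0.00978983 0.1325465 ] [ 0.1  0.3 -0.9 -0.5 -0.4  0.3  1.2 -0.9]
both [0.51229131 0.00777984 0.13417106] [-0.6 -0.4 -1.   0.6 -0.6 -0.7 -0.5 -1.  -0.8 -0.8 -0.9 -0.8 -1.3 -0.3
 -1.9 -1.2 -1.5 -0.6 -0.4 -1.7]
[[0.00848745 0.01148202 0.036     ]]
[[0.02898917 0.00745106 0.036     ]]
[[0.04659465 0.18371424 0.045     ]]
```

```bash
python3 - <<'E'
from h import *
s=env.observe();p=env.get_image("wrist");cv2.imwrite("pics/w0.png",p["image"][:,:,::-1]);print(p["vfov"],np.array(p["tool_from_camera"]).round(3))
R=s["tool_rot"];print(s["time_s"],"to view",(R.T@(np.array([.47,.01,.26])-s["position"])).round(3))
E
```

```text
65.26645088703694 [[ 1.    -0.    -0.001  0.001]
 [ 0.001 -0.272  0.962 -0.142]
 [-0.    -0.962 -0.272  0.07 ]
 [ 0.     0.     0.     1.   ]]
0.9 to view [-0.426 -0.029  0.453]
```

View pics/w0.png

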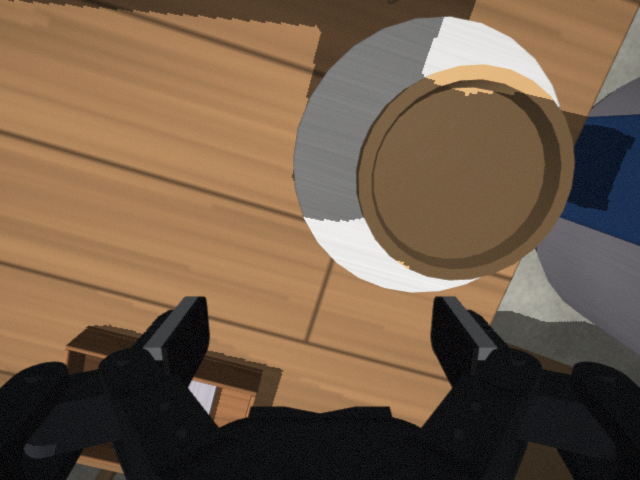

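Call:
carry_out --plan '[[[-0.01,-0.02,0.01],[0,0,0],0.0],[[-0.028,-0.002,0.03],[0,0,0],0.0],[[-0.028,-0.002,0.03],[0,0,0],0.0],[[-0.028,-0.002,0.03],[0,0,0],0.0],[[-0.028,-0.001,0.03],[0,0,0],0.0],[[-0.028,-0.001,0.03],[0,0,0],0.0],[[-0.028,-0.001,0.03],[0,0,0],0.0],[[-0.028,0,0.03],[0,0,0],0.0]]' --force 40

```text
time_s: 1.95
position: [0.3094, -0.2659, 0.2606]
tool_rot: [[0.285, 0.0, 0.959], [-0.959, -0.001, 0.285], [0.001, -1.0, 0.0]]
ft_force: [-0.4, -0.9, 0.8]
grip_width: -0.0001
```

Call:
carry_out --plan '[[[-0.028,0,0.03],[0,0,0],0.0],[[-0.028,0,0.03],[0,0,0],0.0],[[-0.028,0,0.03],[0,0,0],0.0],[[-0.028,0,0.03],[0,0,0],0.0],[[-0.028,0,0.03],[0,0,0],0.0],[[-0.028,0,0.03],[0,0,0],0.0],[[-0.028,0,0.03],[0,8.8,0],0.0],[[0,0,0],[0,0,0],0.0]]'

```text
time_s: 2.95
position: [0.455, -0.0176, 0.2602]
tool_rot: [[0.137, 0.0, 0.991], [-0.991, 0.0, 0.137], [-0.0, -1.0, 0.0]]
ft_force: [-0.1, -0.8, 0.6]
grip_width: 0.0001
```

```bash
python3 - <<'E'
from h import *
s=env.observe();p=env.get_image("wrist");cv2.imwrite("pics/w1.png",p["image"][:,:,::-1]);print(s)
np.save("w1.npy",dict(s=s,p=p),allow_pickle=True)
for r in env.outline_of("spacer",p)[:3]:
    q=cv2.minAreaRect(np.argwhere(r["mask"])[:,::-1].astype(np.float32)); print(r["conf"],q,back(cam(p,s),q[0],.036))
E
```

```text
{'time_s': 2.95, 'q': array([-1.71846708e+01,  1.09492481e+01,  8.51550819e+01,  1.35529382e-02,
        8.38984811e+01,  6.49325913e+01]), 'qvel': array([-3.30378666, -0.91585183,  1.51755433, -0.77928224,  0.02529688,
       -6.86312345]), 'joint_efforts': array([ 1.86351556e+00, -3.38944066e+01, -2.35649514e+01,  2.00643581e-01,
       -3.19979001e-03,  1.32105164e+00]), 'position': array([ 0.45495882, -0.01764589,  0.26020276]), 'tool_rot': array([[ 1.37121211e-01,  2.26223829e-05,  9.90554276e-01],
       [-9.90554248e-01,  2.39197975e-04,  1.37121202e-01],
       [-2.33836568e-04, -9.99999971e-01,  5.52078134e-05]]), 'ft_force': array([-0.12023002, -0.82448221,  0.59021947]), 'wrist_torque': array([ 0.01127467, -0.03335573, -0.01171903]), 'grip_width': 0.00014548664783656863}
0.98 ((286.186767578125, 126.9501953125), (69.56890869140625, 66.86345672607422), 75.0685806274414) [0.52300824 0.02315025 0.036     ]
```

View pics/w1.png

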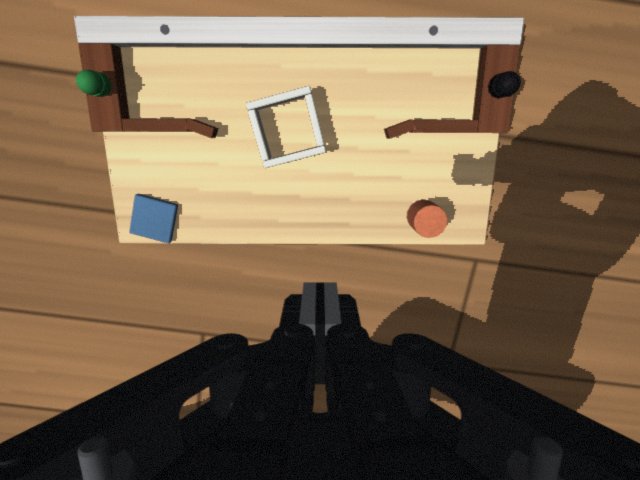

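```bash
python3 - <<'E'
from h import *
from scipy.optimize import least_squares
d=np.load("w1.npy",allow_pickle=True).item();c=cam(d["p"],d["s"])
J=np.array([[-110,200,12],[-110,-200,12],[107,200,30],[107,-200,30],[85,200,30],[85,-200,30]])/1e3
U=np.array([[119.,243],[486,244],[75,17],[521,17],[78,43.5],[523,45]])
r=least_squares(lambda v:(proj(c,app(jigT(*v),J))-U).ravel(),[.5,0,.13]);print(r.x,r.fun.round(1))
np.save("jig.npy",r.x)
im=d["p"]["image"][70:190,220:350]
cv2.imwrite("pics/w1c.png",cv2.resize(im[:,:,::-1],None,fx=5,fy=5,interpolation=cv2.INTER_CUBIC))
E
```

```text
[0.51179453 0.00854213 0.13563852] [ 0.   1.5  0.1  1.2 -1.7 -0.8  3.8  0.  -0.3  0.1 -1.9 -0.6]
```

View pics/w1c.png

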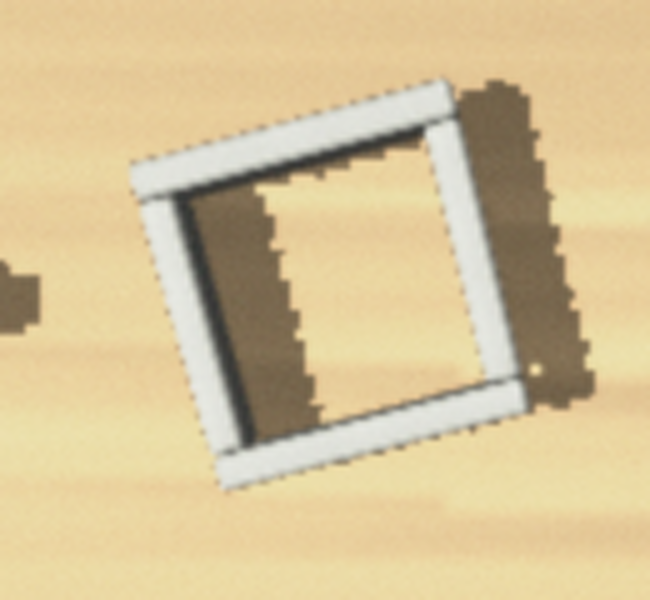

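```bash
python3 - <<'E'
from h import *
d=np.load("w1.npy",allow_pickle=True).item();s=d["s"];c=cam(d["p"],s)
T=jigT(*np.load("jig.npy"));Ti=np.linalg.inv(T)
U=np.array([[130,163],[447,80],[527,410],[223,490]])/5+[220,70]
P=np.array([back(c,u,.036) for u in U]); L=app(Ti,P); print(L.round(4)); print("sides",np.linalg.norm(np.roll(P,-1,0)-P,axis=1).round(4)); m=L.mean(0); print("centre jig",m,"world",P.mean(0))
e=L[0]-L[1]; print("angle",np.degrees(np.arctan2(*( -e[0],e[1]))))
# triangulate corners: top-view crop corners
Ut=np.array([[300,227],[380,193],[420,268],[335,312]])/3.6+200
ct=cam(env.get_image("top"))
X=cv2.triangulatePoints(c[0]@np.c_[c[1],c[2]],ct[0]@np.c_[ct[1],ct[2]],U.T,Ut.T);print((X[:3]/X[3]).T.round(4))
for name,j in (("hole centre",m),):
    w=app(T,[j[0],j[1],.075])[0]; print("delta tool",(s["tool_rot"].T@(w-s["position"])).round(4))
E
```

```text
[[ 0.0346  0.0496  0.036 ]
 [ 0.049  -0.009   0.036 ]
 [-0.0098 -0.024   0.036 ]
 [-0.025   0.0347  0.036 ]]
sides [0.0604 0.0607 0.0606 0.0615]
centre jig [0.01218636 0.0128062  0.036     ] world [0.52213728 0.02287859 0.036     ]
angle 13.802330411386542
[[ 0.5376  0.0594  0.0389]
 [ 0.5642  0.0061  0.0098]
 [ 0.5061 -0.0193  0.045 ]
 [ 0.481   0.0372  0.0314]]
delta tool [-0.0309  0.1852  0.0721]
```

Call:
carry_out --plan '[[[-0.008,0.03,0.018],[0,0,0],0.0],[[-0.008,0.04,0.018],[0,0,0],0.0],[[-0.008,0.04,0.018],[0,0,0],0.0],[[-0.007,0.04,0.018],[0,0,0],0.0],[[0,0.035,0],[0,0,0],0.0],[[0,0,0],[0,0,0],0.0],[[0,0,0],[0,0,0],0.0]]'

```text
time_s: 3.98
position: [0.5221, 0.0202, 0.0768]
tool_rot: [[0.134, 0.002, 0.991], [-0.991, -0.0, 0.134], [0.001, -1.0, 0.002]]
ft_force: [0.5, -0.7, 0.1]
grip_width: 0.0002
```

```bash
python3 - <<'E'
from h import *
s=env.observe();p=env.get_image("wrist");cv2.imwrite("pics/w2.png",p["image"][:,:,::-1]);print(s["position"],s["ft_force"])
T=jigT(*np.load("jig.npy"));Ti=np.linalg.inv(T);print("tcp in jig",app(Ti,s["position"]), proj(cam(p,s),s["position"]))
ps=env.get_image("scene");cv2.imwrite("pics/s2.png",cv2.resize(ps["image"][140:300,220:430,::-1],None,fx=3.6,fy=3.6))
E
```

```text
[0.52205139 0.02021179 0.07675816] [ 0.52502751 -0.73740818  0.07930374]
tcp in jig [[0.01174065 0.01017551 0.07675816]] [[318.40697014 304.84181218]]
```

View pics/w2.png

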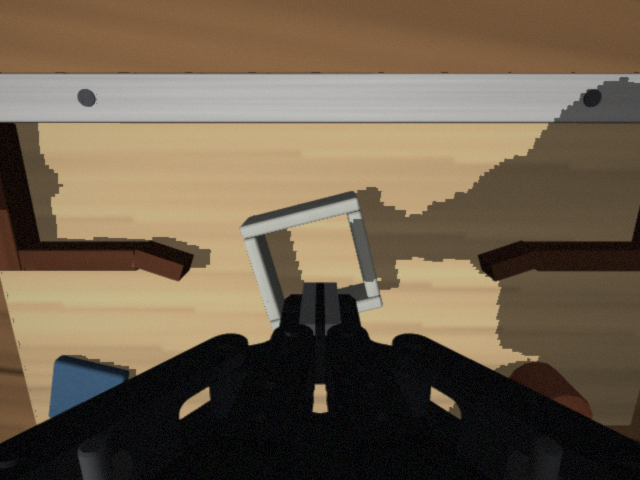

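View pics/s2.png

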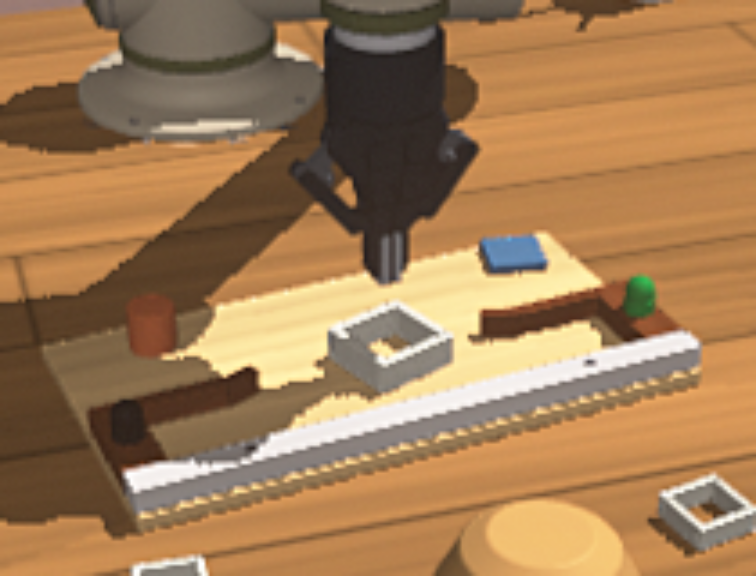

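```bash
python3 - <<'E'
from h import *
s=env.observe();p=env.get_image("wrist");c=cam(p,s)
T=jigT(*np.load("jig.npy"));S=T@jigT(.0122,.0128,np.radians(13.8),.012)
print("rail inner",proj(c,app(T,[[.085,.05,.03],[.085,-.05,.03]])))
print("sp",proj(c,app(S,[[.031,.031,.024],[.031,-.031,.024],[-.031,.031,.024],[-.031,-.031,.024]])))
E
```

```text
rail inner [[236.64107518 123.7858475 ]
 [443.10486386 123.57648917]]
sp [[239.53306469 227.11711234]
 [359.59464307 197.97553048]
 [272.94528401 333.60214303]
 [384.00197659 308.90729183]]
```

Call:
carry_out --plan '[[[-0.002,0.02,0],[0,0,0],0.0],[[0,0.02,0],[0,0,0],0.0],[[0,0.01,0],[0,0,0],0.0],[[0,0.004,0],[0,0,0],0.0],[[0,0.003,0],[0,0,0],0.0],[[0,0,0],[0,0,0],0.0]]'

```text
time_s: 4.88
position: [0.5214, 0.023, 0.0186]
tool_rot: [[0.135, 0.001, 0.991], [-0.991, -0.0, 0.135], [0.0, -1.0, 0.0]]
ft_force: [0.1, -0.2, 0.4]
grip_width: 0.0001
```

```bash
cat > st.py <<'E'
from h import *
import sys
s=env.observe();p=env.get_image("wrist");cv2.imwrite(f"pics/{sys.argv[1]}.png",p["image"][:,:,::-1])
T=jigT(*np.load("jig.npy"));Ti=np.linalg.inv(T);print(s["time_s"],"tcp in jig",app(Ti,s["position"]).round(4),"F jig",(T[:3,:3].T@s["ft_force"]).round(1))
E
python3 st.py w3
```

```text
4.875 tcp in jig [[0.0115 0.013  0.0186]] F jig [ 0.1 -0.3  0.4]
```

View pics/w3.png

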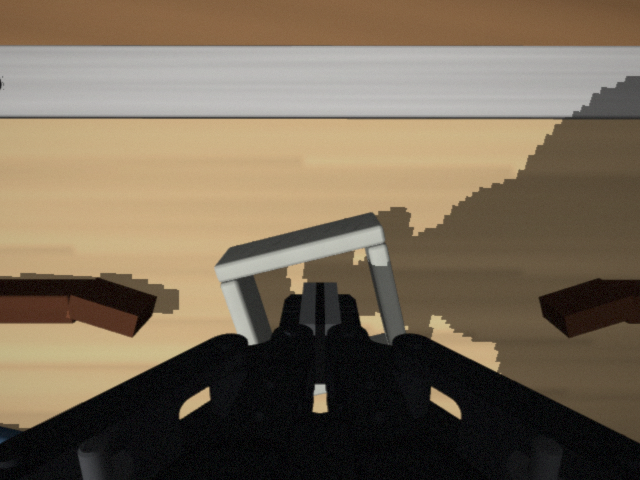

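Call:
carry_out --plan '[[[0,0,0.006],[0,0,0],0.0],[[0,0,0.006],[0,0,0],0.0],[[0,0,0.006],[0,0,0],0.0],[[0,0,0.006],[0,0,0],0.0],[[0,0,0.006],[0,0,0],0.0],[[0,0,0.005],[0,0,0],0.0],[[0,0,0.005],[0,0,0],0.0],[[0,0,0],[0,0,0],0.0]]'

```text
time_s: 5.92
position: [0.5612, 0.0285, 0.0183]
tool_rot: [[0.135, 0.0, 0.991], [-0.991, 0.0, 0.135], [0.0, -1.0, 0.0]]
ft_force: [0.1, 1.2, -0.1]
grip_width: 0.0002
```

```bash
python3 st.py w4
```

```text
5.925 tcp in jig [[0.0517 0.013  0.0183]] F jig [ 0.3  1.2 -0.1]
```

View pics/w4.png

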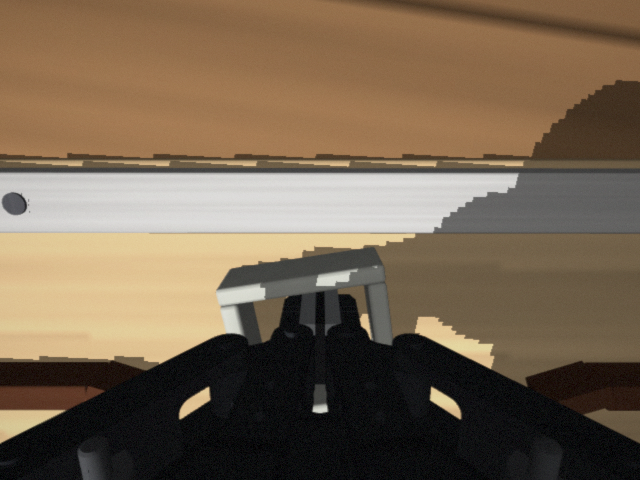

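Call:
carry_out --plan '[[[0,0,0.003],[0,0,0],0.0],[[0,0,0.003],[0,0,0],0.0],[[0,0,0.003],[0,0,0],0.0],[[0,0,0.002],[0,0,0],0.0],[[0,0,0.001],[0,0,0],0.0],[[0,0,0],[0,0,0],0.0]]'

```text
time_s: 6.72
position: [0.5728, 0.03, 0.0183]
tool_rot: [[0.135, 0.0, 0.991], [-0.991, 0.0, 0.135], [-0.0, -1.0, 0.0]]
ft_force: [0.0, -0.2, -0.4]
grip_width: 0.0004
```

```bash
python3 st.py w5
```

```text
6.725 tcp in jig [[0.0633 0.0131 0.0183]] F jig [-0.  -0.2 -0.4]
```

View pics/w5.png

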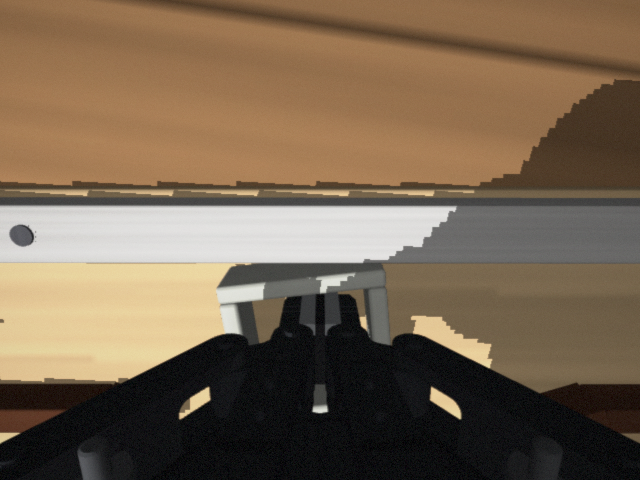

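Call:
carry_out --plan '[[[0,0,0.001],[0,0,0],0.0],[[0,0,0.001],[0,0,0],0.0],[[0,0,0.001],[0,0,0],0.0],[[0,0,0.001],[0,0,0],0.0],[[0,0,0],[0,0,0],0.0]]'

```text
time_s: 7.4
position: [0.5762, 0.0305, 0.0183]
tool_rot: [[0.135, -0.001, 0.991], [-0.991, -0.0, 0.135], [-0.0, -1.0, -0.001]]
ft_force: [-4.5, -0.5, 3.1]
grip_width: 0.0002
```

```bash
python3 st.py w6
```

```text
7.4 tcp in jig [[0.0668 0.0131 0.0183]] F jig [-4.5  0.1  3.1]
```

View pics/w6.png

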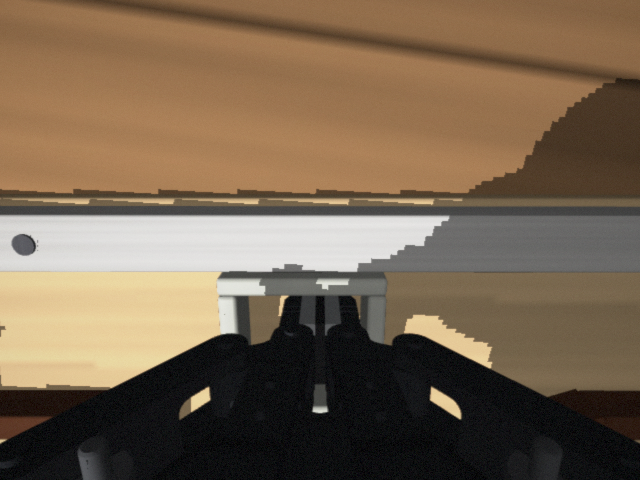

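Call:
carry_out --plan '[[[-0.004,0,0.0002],[0,0,0],0.0],[[-0.004,0,0],[0,0,0],0.0],[[-0.004,0,0],[0,0,0],0.0],[[-0.004,0,0],[0,0,0],0.0],[[-0.004,0,0],[0,0,0],0.0],[[-0.004,0,0],[0,0,0],0.0],[[-0.004,0,0],[0,0,0],0.0]]'

```text
time_s: 8.32
position: [0.5725, 0.058, 0.018]
tool_rot: [[0.135, -0.002, 0.991], [-0.991, -0.001, 0.135], [0.001, -1.0, -0.002]]
ft_force: [-4.1, -4.4, 0.4]
grip_width: -0.0001
```

```bash
python3 st.py w7
```

```text
8.325 tcp in jig [[0.0669 0.0408 0.018 ]] F jig [-4.6 -3.8  0.4]
```

View pics/w7.png

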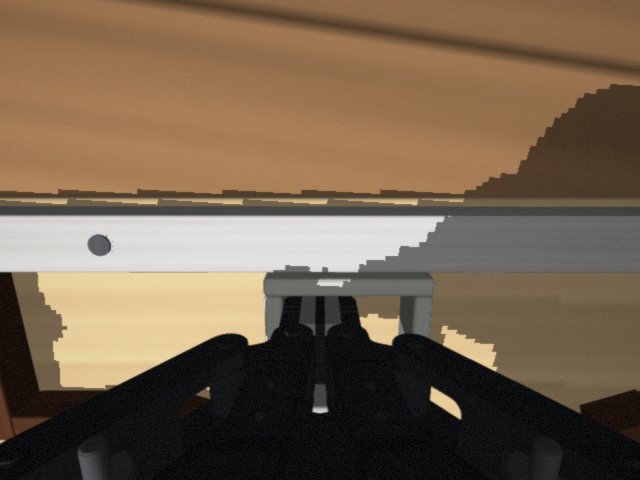

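Call:
carry_out --plan '[[[-0.005,0,0],[0,0,0],0.0],[[-0.005,0,0],[0,0,0],0.0],[[-0.005,0,0],[0,0,0],0.0],[[-0.005,0,0],[0,0,0],0.0],[[-0.005,0,0],[0,0,0],0.0],[[-0.005,0,0],[0,0,0],0.0],[[-0.005,0,0],[0,0,0],0.0]]'

```text
time_s: 9.25
position: [0.5679, 0.0927, 0.018]
tool_rot: [[0.135, -0.002, 0.991], [-0.991, -0.001, 0.135], [0.0, -1.0, -0.002]]
ft_force: [-3.3, -3.7, -0.8]
grip_width: 0.0002
```

```bash
python3 st.py w8
```

```text
9.25 tcp in jig [[0.0669 0.0758 0.018 ]] F jig [-3.8 -3.2 -0.8]
```

View pics/w8.png

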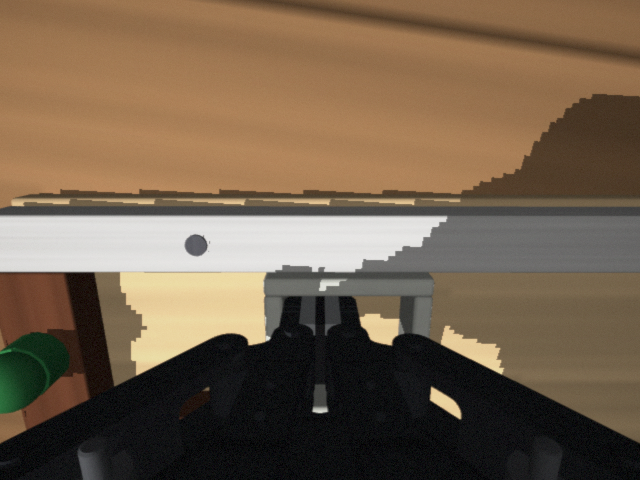

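Call:
carry_out --plan '[[[0.003,0,-0.003],[0,0,0],0.0],[[0,0,0],[0,0,0],0.0],[[0,-0.007,0],[0,0,0],0.0],[[0,0,0],[0,0,0],0.0],[[0,0,0.003],[0,0,0],0.0],[[-0.003,0,0],[0,0,0],0.0],[[-0.005,0,0],[0,0,0],0.0],[[-0.005,0,0],[0,0,0],0.0]]'

```text
time_s: 10.3
position: [0.5665, 0.1029, 0.025]
tool_rot: [[0.135, -0.002, 0.991], [-0.991, -0.0, 0.135], [0.0, -1.0, -0.002]]
ft_force: [-4.2, -3.7, -0.2]
grip_width: 0.0
```

```bash
python3 st.py w9; python3 - <<'E'
from h import *
ps=env.get_image("scene");cv2.imwrite("pics/s9.png",cv2.resize(ps["image"][120:280,260:470,::-1],None,fx=3.6,fy=3.6))
E
```

```text
10.3 tcp in jig [[0.067  0.0861 0.025 ]] F jig [-4.7 -3.1 -0.2]
```

View pics/w9.png

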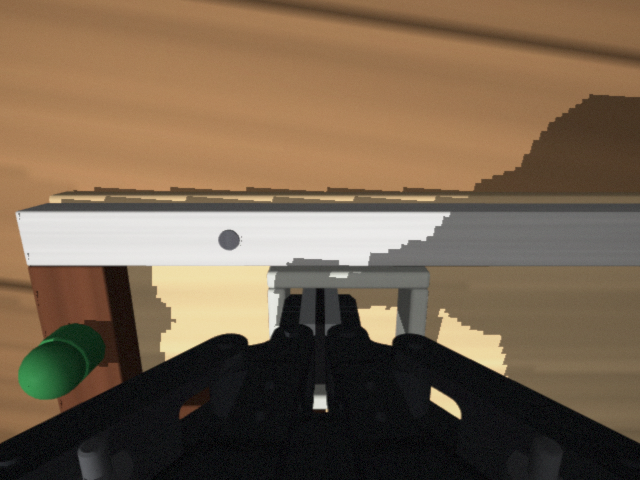

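View pics/s9.png

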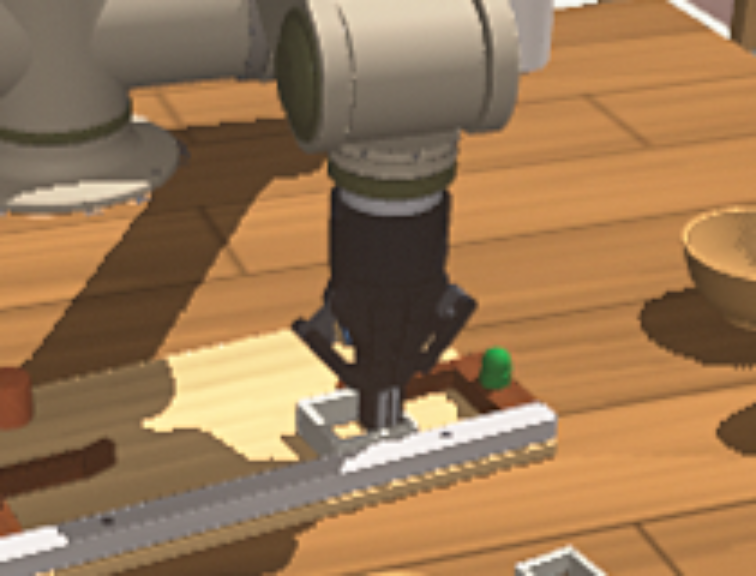

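```bash
python3 - <<'E'
from h import *
s=env.observe();ps=env.get_image("scene");c=cam(ps)
T=jigT(*np.load("jig.npy"));Ti=np.linalg.inv(T); t=app(Ti,s["position"])[0]
K,R,tt=c
for cu in [(475,300),(462,325),(440,350),(410,380),(403,390),(402,425),(365,385),(300,325),(335,365)]:
    u=np.array(cu)/3.6+[260,120]
    d=Ti[:3,:3]@R.T@np.linalg.inv(K)@np.array([*u,1]); o=app(Ti,-R.T@tt)[0]
    k=(t[0]+.005-o[0])/d[0]; X=o+k*d; print(cu,"dy from tcp mm",((X-t)[1:]*1e3).round(1))
E
```

```text
(475, 300) dy from tcp mm [66.5 86.7]
(462, 325) dy from tcp mm [57.9 70. ]
(440, 350) dy from tcp mm [42.3 54.9]
(410, 380) dy from tcp mm [20.7 37.3]
(403, 390) dy from tcp mm [15.8 30.8]
(402, 425) dy from tcp mm [16.4  3.4]
(365, 385) dy from tcp mm [-13.   41.9]
(300, 325) dy from tcp mm [-61.2  97.6]
(335, 365) dy from tcp mm [-35.6  62.4]
```

Call:
carry_out --plan '[[[-0.005,0,0],[0,0,0],0.0],[[-0.005,0,0],[0,0,0],0.0],[[-0.005,0,0],[0,0,0],0.0],[[-0.005,0,0],[0,0,0],0.0],[[-0.005,0,0],[0,0,0],0.0],[[-0.005,0,0],[0,0,0],0.0],[[-0.005,0,0],[0,0,0],0.0],[[-0.005,0,0],[0,0,0],0.0]]'

```text
time_s: 11.45
position: [0.5612, 0.1424, 0.025]
tool_rot: [[0.135, -0.001, 0.991], [-0.991, -0.001, 0.135], [0.0, -1.0, -0.002]]
ft_force: [-4.9, -4.0, -0.5]
grip_width: 0.0001
```

```bash
python3 st.py w10; python3 - <<'E'
from h import *
ps=env.get_image("scene");cv2.imwrite("pics/s10.png",cv2.resize(ps["image"][120:280,260:470,::-1],None,fx=3.6,fy=3.6))
E
```

```text
11.45 tcp in jig [[0.067  0.1259 0.025 ]] F jig [-5.4 -3.3 -0.5]
```

View pics/w10.png

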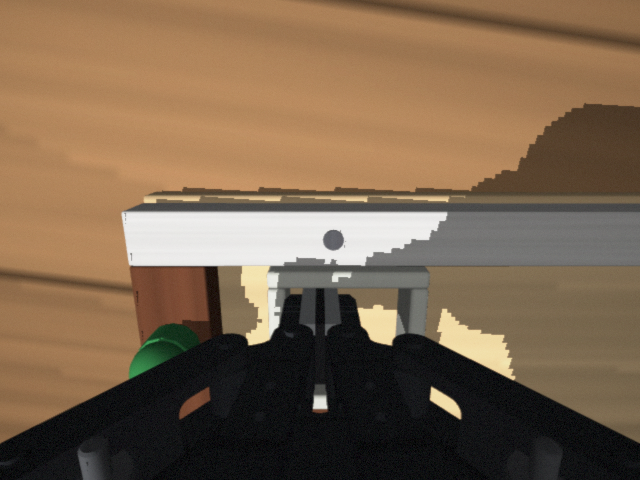

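View pics/s10.png

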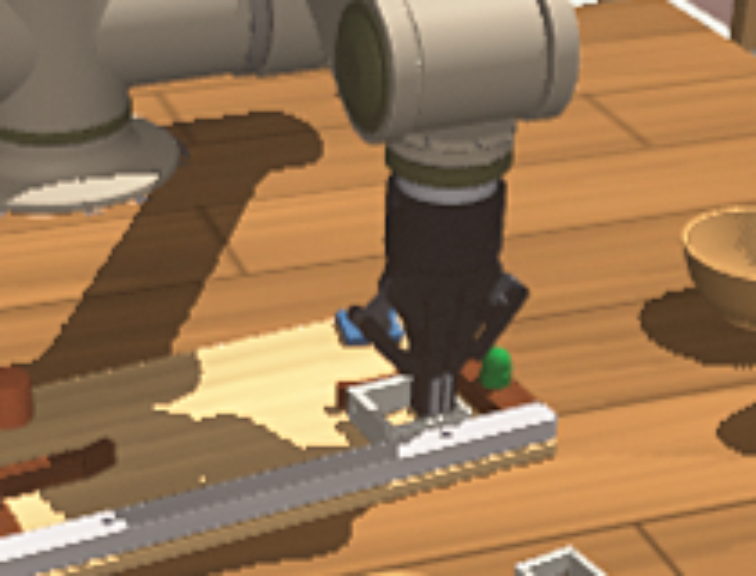

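Call:
carry_out --plan '[[[-0.005,0,0],[0,0,0],0.0],[[-0.005,0,0],[0,0,0],0.0],[[-0.004,0,0],[0,0,0],0.0],[[-0.003,0,0],[0,0,0],0.0],[[-0.002,0,0],[0,0,0],0.0],[[-0.001,0,0],[0,0,0],0.0],[[0,0,0],[0,0,0],0.0]]'

```text
time_s: 12.42
position: [0.5585, 0.1621, 0.025]
tool_rot: [[0.135, -0.001, 0.991], [-0.991, -0.0, 0.135], [0.0, -1.0, -0.001]]
ft_force: [-4.7, -1.8, -0.6]
grip_width: -0.0001
```

```bash
python3 st.py w11
```

```text
12.425 tcp in jig [[0.0671 0.1459 0.025 ]] F jig [-4.9 -1.1 -0.6]
```

View pics/w11.png

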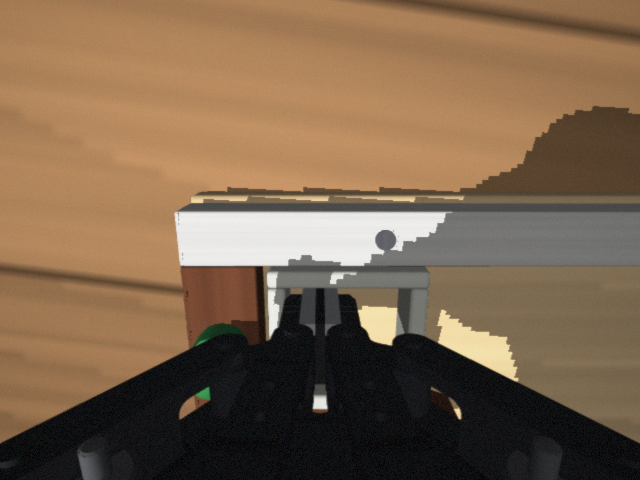

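Call:
carry_out --plan '[[[-0.001,0,0],[0,0,0],0.0],[[-0.001,0,0],[0,0,0],0.0],[[-0.001,0,0],[0,0,0],0.0],[[0,0,0],[0,0,0],0.0]]'

```text
time_s: 12.98
position: [0.5581, 0.165, 0.025]
tool_rot: [[0.135, -0.001, 0.991], [-0.991, -0.0, 0.135], [0.0, -1.0, -0.001]]
ft_force: [-4.2, -2.8, -0.4]
grip_width: -0.0002
```

```bash
python3 st.py w12
```

```text
12.975 tcp in jig [[0.0671 0.1488 0.025 ]] F jig [-4.5 -2.2 -0.4]
```

Call:
carry_out --plan '[[[-0.001,0,0],[0,0,0],0.0],[[-0.001,0,0],[0,0,0],0.0],[[0,0,0],[0,0,0],0.0]]'

```text
time_s: 13.4
position: [0.5579, 0.1669, 0.025]
tool_rot: [[0.135, -0.001, 0.991], [-0.991, -0.001, 0.135], [0.0, -1.0, -0.001]]
ft_force: [-3.7, -3.9, -1.6]
grip_width: -0.0002
```

```bash
python3 st.py w13
```

```text
13.4 tcp in jig [[0.0671 0.1507 0.025 ]] F jig [-4.1 -3.3 -1.6]
```

View pics/w13.png

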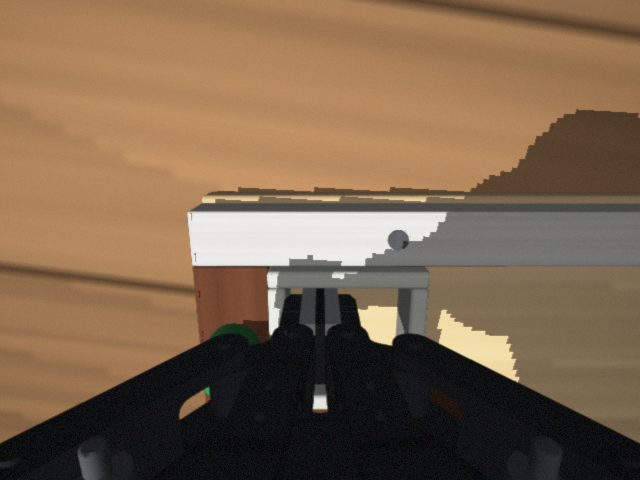

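Call:
carry_out --plan '[[[-0.001,0,0],[0,0,0],0.0],[[-0.0005,0,0],[0,0,0],0.0],[[0,0,0],[0,0,0],0.0]]'

```text
time_s: 13.82
position: [0.5579, 0.1672, 0.0251]
tool_rot: [[0.135, -0.001, 0.991], [-0.991, -0.002, 0.135], [0.002, -1.0, -0.002]]
ft_force: [-3.3, -10.2, -0.4]
grip_width: 0.0003
```

```bash
python3 st.py w14
```

```text
13.825 tcp in jig [[0.0671 0.151  0.0251]] F jig [-4.7 -9.6 -0.4]
```

Call:
carry_out --plan '[[[0.003,0,0],[0,0,0],0.0],[[0.003,0,-0.003],[0,0,0],0.0],[[0,0,-0.004],[0,0,0],0.0],[[0,0,0],[0,0,0],0.0],[[0,-0.01,0],[0,0,0],0.0],[[0,-0.03,0],[0,0,0],0.0],[[0,-0.04,0],[0,0,0],0.0],[[0,-0.04,-0.03],[0,0,0],0.0]]'

```text
time_s: 14.88
position: [0.5232, 0.1579, 0.1472]
tool_rot: [[0.135, 0.002, 0.991], [-0.991, 0.0, 0.135], [0.0, -1.0, 0.002]]
ft_force: [1.2, 1.1, 1.0]
grip_width: -0.0002
```

Call:
carry_out --plan '[[[0,-0.03,-0.03],[0,0,0],0.0],[[0,-0.03,-0.03],[0,0,0],0.0],[[0,0,-0.03],[0,0,0],0.0],[[0,0,0],[0,0,0],0.0],[[0,0,0],[0,0,0],0.0]]'

```text
time_s: 15.5
position: [0.4338, 0.1458, 0.2057]
tool_rot: [[0.135, 0.001, 0.991], [-0.991, 0.0, 0.135], [0.0, -1.0, 0.001]]
ft_force: [0.0, -0.4, -0.2]
grip_width: 0.0003
```

```bash
python3 st.py w15; python3 - <<'E'
from h import *
s=env.observe();p=env.get_image("wrist");c=cam(p,s);T=jigT(*np.load("jig.npy"))
cv2.imwrite("pics/w15c.png",cv2.resize(p["image"][:,:,::-1][0:240,170:490],None,fx=2.5,fy=2.5))
S=T@jigT(.054,.139,0,.012)
print(proj(c,app(S,[[.031,.031,.024],[.031,-.031,.024],[-.031,.031,.024],[-.031,-.031,.024]])).round(1), "stop",proj(c,app(T,[[.085,.17,.03],[.02,.17,.03]])).round(1))
ps=env.get_image("scene");cv2.imwrite("pics/s15.png",cv2.resize(ps["image"][160:300,220:430,::-1],None,fx=3.6,fy=3.6))
E
```

```text
15.5 tcp in jig [[-0.0587  0.1465  0.2057]] F jig [-0.1 -0.4 -0.2]
[[287.5  28. ]
 [370.5  27.9]
 [289.4 115.1]
 [367.7 115.1]] stop [[288.2  30.1]
 [290.1 119.3]]
```

View pics/w15c.png

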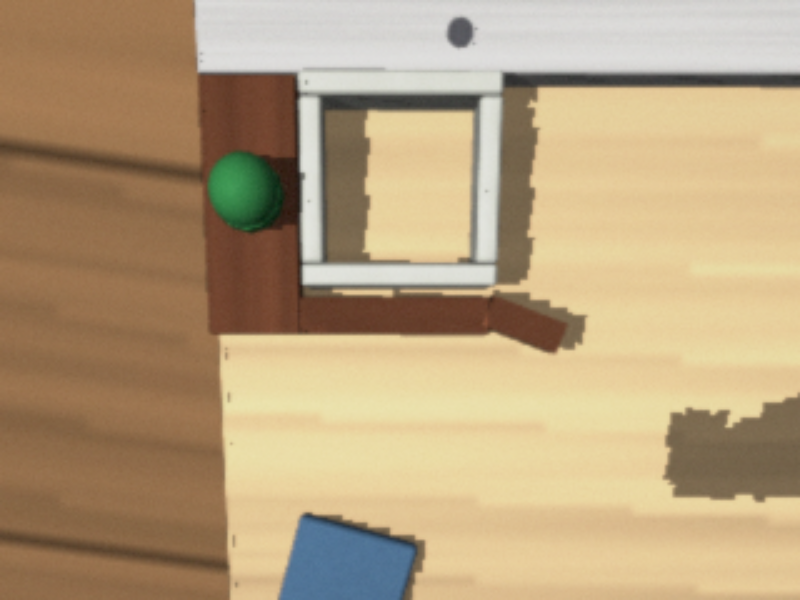

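View pics/s15.png

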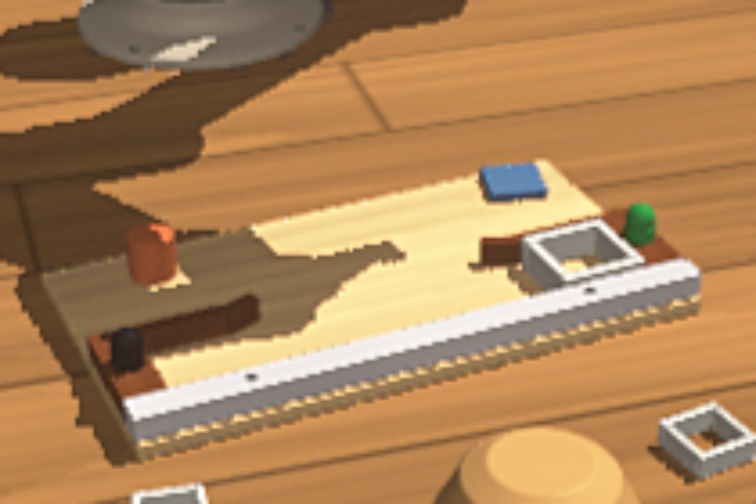

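The spacer sits flush against both the rail and the end stop. Its corners, at about (290,29), (371,29), (291,114) and (368,114), match the predicted home corners to within about 2 px, with a gap at the lip and none at the rail or stop. The tile and kiln prop haven't moved.

```bash
python3 -c "
from rig import env
print(env.close_job())"
```

```text
the job is handed in; nothing more can be done
None
```

I handed the job in at about 15.6 s of the 58 s allowed. The white spacer was in the left pocket beside the green marker, against both the rail and the end stop.

**What I did:** I put the shut fingertips into the hole of the largest spacer and pushed it to the rail, where it squared up under about 4.5 N. I then slid it along the rail to the end stop, with the tips in the hole's corner to keep it pressed to the rail. On the way I backed off once and raised the tips 7 mm so the gripper would clear the green marker. At the stop the motion stalled and the contact force rose to about 10 N. I then backed off and retreated clear.

**Last checks:**
- **Position:** in the final wrist picture the spacer's corners were within about 2 px (1.5–2 mm) of the predicted home position, with no visible gap at the rail or stop.
- **Flat and free:** the spacer looked flat. The wrist force was about 0.4 N, so the robot was touching nothing.
- **Bystanders:** the tile and kiln prop looked unmoved in the scene picture. I did not re-measure the bowl, pot, jar, brush and upturned bowl, but the arm passed none of them closely.

**Disagreements:**
- **Jig position:** the top and scene cameras differed by about 4–6 mm. I used the wrist camera's estimate, which agreed with the later contacts.
- **Spacer height:** the two-view measurement of the spacer's four top corners was noisy, from 10 to 45 mm with a mean of 31 mm. The text implies 36 mm, which I used instead.

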